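# Close and lock the swing cover of a gearbox inspection opening

## Robot

A 6-joint arm with a two-finger parallel gripper is mounted at the origin on the work surface. World frame = base frame: x ahead of the robot, y to its left, z up, the work surface at z = 0. Lengths are in m, angles in rad, forces in N, time in s.
With the tool pointing down it reaches from about 0.3 to 0.75 m from the base axis. Payload 8.5 kg.
Tool frame: the origin (TCP) lies at the very end of the fingers, on their centre line; the grasp point (between the pads) lies ctrl.grasp_offset behind it (ctrl.grasp_offset is the distance from the TCP to the grasp point, in m); z points along the fingers, y is the direction in which the jaws open and shut (so a half turn about z gives the same grasp; the last joint's range is limited). The gripper opens to 88 mm and grips with 3 to 60 N. Pads are 18 mm wide; open, the fingers measure 123 mm over their backs; the gripper's body (75 mm by 187 mm) begins 45 mm behind the grasp point.
Start: joints at [-1.519, 0.381, 1.297, -0, 1.464, -0.215], TCP at [0.145, -0.531, 0.239] pointing down, gripper open.
Joint ranges: [-3.11, 3.11], [-0.89, 2.33], [0.22, 2.48], [-1.42, 4.56], [0.17, 2.85], [-2.88, 2.88]. Speed limits (rad/s): [2.39, 2.39, 3.14, 3.14, 3.14, 3.14].

## Interface

Orientations are given as [roll, pitch, yaw] about the fixed x, y, z axes, in that order (R = Rz(yaw) Ry(pitch) Rx(roll)).
In Python, from bench import ctrl gives the robot as it stands.
- The arm moves only by the tool step_arm, never from a script. Its argument "series" is a list of rows, each an object with "dp": the shift along the tool's x, y, z in mm, a list of three; "spin": the turn about the tool's z in rad; "hand": the closure, from 0 (fully open) to 1 (shut). In form: [{"dp": [tx, ty, tz], "spin": spin, "hand": hand}, ...]. A call has 1 to 12 rows; each row shifts and turns the commanded pose from where the row before left it, along the tool's axes as they then stand; what a row does not reach is not made up. A row lasts 1/12 s, in which the tool goes at most 41.7 mm and 7.16 degrees, less where a joint would pass 70% of its speed; a pose out of reach is approached as far as the arm can. A call with a gripper value outside its range is refused whole. The fingers move at their own pace and stop on an object; "newtons" is the grip in N (left out, the last holds). Time passes only in rows, so rows that do not move let the fingers close. It gives the time, the measured TCP pose, the force and the opening at its end, in the units of the state.
- ctrl.read_state(): the state, without advancing time (a new reading comes with each control period).
- ctrl.camera(name): name is "scene" or "side" or "wrist"; returns (picture, depth): 480x640x3 uint8, blue, green, red; 480x640 float32, m along the optical axis (not along the pixel's ray), 0 where there is no reading.
- ctrl.camera_params(name): a dict with "intrinsics" (3x3 intrinsics, pixels), "position" and "orientation" of the camera in the world. Camera axes: x right, y down, z forward; pixel columns grow to the right and rows downward; lengths in m; the calibration is good to about 2 mm. A picture is of the moment at which its call begins: read the wrist's pose just before it. camera_params takes no time and is no camera call; for the wrist camera it gives the pose at the moment of the call.
- ctrl.finish_job(): hands the job in, once; it reports no verdict.
The state is a dict: "t": time; "joint_positions": joint angles; "joint_velocities": joint speeds; "joint_torque": joint torques, N m; "tcp_pos": TCP position; "eef_rot": TCP orientation; "ft_force": force on the tool from outside, world axes, zero at the start; "torque": the same for the moment, N m; "width": finger opening in m.
Only numpy, scipy, OpenCV 4.12 (cv2) and the standard library are available. Lean on these libraries where they do the work, as an engineer would, in place of code of your own. Each camera call takes 0.05 s, during which the arm holds its last target.

## Task

The inspection cover on the gearbox's sloping face has been left swung down on its pivot pin: push its free end up by the lug until it is fully home against the stop. Then lock its four loose wing fasteners, turning each clockwise as far as it goes, in cross order so that the gasket beds evenly: one, then the one diagonally opposite, then the other two. Leave the tools and parts lying about where they are.

Things in the scene. Friction and masses are not known exactly. Their poses are not given: they have to be found in the camera images.
- gearbox: green cast-iron gearbox, 340 mm long (y) without shafts, 340 mm deep over its feet (x), flat top 220 mm high, too heavy to move. Origin: centre of its underside, on the bench; x to the back, y along its shafts, z up. The front of its upper half is a flat face sloping 30 degrees from level, rising to the back. On the flat top behind it stand a lifting eye and a breather, up to 55 mm high.
- face (a point): centre of the sloped inspection face (160 mm up the slope, 340 mm long), 66 mm in front of the gearbox's origin and 180 mm up. Axes are the gearbox's; the face's outward normal is (-0.5, 0, 0.866) in them. In the face is a 50 x 170 mm opening with a 3 mm rubber gasket round it.
- pivot (a point): where the axis of the cover's pivot pin meets the sloped face: 140 mm to the gearbox's -y side of the face's centre. Axes are the gearbox's; the pin stands square to the face.
- stop (a point): the stop: head of a bolt in a small cast boss on the face near its +y end, 269 mm from the pivot pin, 20 mm high; this point is where the uphill edge of the cover's end ear meets it. Axes are the gearbox's.
- cover (a joint): swing of the cover about its pivot pin: 0 = home on the stop, along the gearbox's y; grows as the free end swings down the slope in the plane of the face, to 0.90 at most; starts at 0.30 to 0.60. Grey steel plate, 5 mm thick, upper surface 8 mm above the face, 96 mm wide, 25 to 245 mm from the pin, then an end ear 40 mm wide to 287 mm. Stiff on its pin: stays where left; 7 to 9 N at the lug pushes it uphill.
- lug (a point): middle of the push lug, an upright 6 mm thick tab on the end ear at the cover's free end, on its centre line, 268 mm from the pivot pin's axis; 36 mm long along the cover, from 6 to 38 mm above the face, this point 28 mm above the face. Axes are the cover's: x across it (uphill when home), y from the pin to the free end, z out of the face. To close, push on its -x side.
- wing_low_pin (a joint): turn of the wing fastener at the cover's lower, pivot-pin corner: 0 = loose, wings across the cover's width; grows CLOCKWISE (looking at the face) to its end stop at 1.40 rad = locked, wings nearly along the cover. Starts at 0 to 0.2, stays where left, turns with about 0.05 N m. Its axis is square to the cover, 36 mm from the cover's centre line, 50 mm along it from the pivot pin.
- low_pin_grip (a point): middle of the steel wings of the lower, pivot-pin fastener, on its axis, 23 mm above the cover's upper surface. x = along the wings, y = through their thickness, z = out along the axis. The wings are 9 mm thick, 40 mm across at their foot and 49 mm at the top, and stand from 8 to 36 mm above the cover's upper surface; they can be pinched across the thickness and turned.
- wing_high_pin (a joint): turn of the wing fastener at the cover's upper, pivot-pin corner: 0 = loose, wings across the cover's width; grows CLOCKWISE (looking at the face) to its end stop at 1.40 rad = locked, wings nearly along the cover. Starts at 0 to 0.2, stays where left, turns with about 0.05 N m. Its axis is square to the cover, 36 mm from the cover's centre line, 50 mm along it from the pivot pin.
- high_pin_grip (a point): middle of the steel wings of the upper, pivot-pin fastener, on its axis, 23 mm above the cover's upper surface. x = along the wings, y = through their thickness, z = out along the axis. The wings are 9 mm thick, 40 mm across at their foot and 49 mm at the top, and stand from 8 to 36 mm above the cover's upper surface; they can be pinched across the thickness and turned.
- wing_low_end (a joint): turn of the wing fastener at the cover's lower, free-end corner: 0 = loose, wings across the cover's width; grows CLOCKWISE (looking at the face) to its end stop at 1.40 rad = locked, wings nearly along the cover. Starts at 0 to 0.2, stays where left, turns with about 0.05 N m. Its axis is square to the cover, 36 mm from the cover's centre line, 205 mm along it from the pivot pin.
- low_end_grip (a point): middle of the steel wings of the lower, free-end fastener, on its axis, 23 mm above the cover's upper surface. x = along the wings, y = through their thickness, z = out along the axis. The wings are 9 mm thick, 40 mm across at their foot and 49 mm at the top, and stand from 8 to 36 mm above the cover's upper surface; they can be pinched across the thickness and turned.
- wing_high_end (a joint): turn of the wing fastener at the cover's upper, free-end corner: 0 = loose, wings across the cover's width; grows CLOCKWISE (looking at the face) to its end stop at 1.40 rad = locked, wings nearly along the cover. Starts at 0 to 0.2, stays where left, turns with about 0.05 N m. Its axis is square to the cover, 36 mm from the cover's centre line, 205 mm along it from the pivot pin.
- high_end_grip (a point): middle of the steel wings of the upper, free-end fastener, on its axis, 23 mm above the cover's upper surface. x = along the wings, y = through their thickness, z = out along the axis. The wings are 9 mm thick, 40 mm across at their foot and 49 mm at the top, and stand from 8 to 36 mm above the cover's upper surface; they can be pinched across the thickness and turned.
- wrench: bystander: combination wrench, steel, 190 mm, lying on the bench; leave it alone. Origin at its underside or its middle.
- screwdriver: bystander: screwdriver, 210 mm, black handle, lying on the bench; leave it alone. Origin at its underside or its middle.
- spray_can: bystander: spray can, 64 mm diameter, 200 mm high, standing; leave it alone. Origin at its underside or its middle.
- oil_bottle: bystander: bottle of oil, 80 mm diameter, 220 mm high, standing; leave it alone. Origin at its underside or its middle.
- bearing: bystander: ball bearing, ring of 62 mm outside diameter, 18 mm high, lying flat; leave it alone. Origin at its underside or its middle.
- spare_gear: bystander: spare steel gear wheel, 76 mm diameter, 34 mm high, lying flat; leave it alone. Origin at its underside or its middle.
- bolt_tray: bystander: open steel tray with bolts, 150 x 110 x 35 mm; leave it alone. Origin at its underside or its middle.

How it is judged:
On the way, in this order (a step that is already met when the one before it is completed fails the run):
1. the cover is home against the stop, all four wing fasteners still loose (value of joint cover below 0.025 rad and value of joint each of wing_low_pin, wing_high_pin, wing_low_end, wing_high_end below 0.5 rad), for 0.2 s.
2. two diagonally opposite fasteners are locked while the other two are still loose, cover home (((value of joint cover below 0.025 rad and value of joint each of wing_low_pin, wing_high_end above 1.25 rad and value of joint each of wing_high_pin, wing_low_end below 0.5 rad) or (value of joint cover below 0.025 rad and value of joint each of wing_high_pin, wing_low_end above 1.25 rad and value of joint each of wing_low_pin, wing_high_end below 0.5 rad))), for 0.2 s.
3. all four fasteners are locked (value of joint cover below 0.025 rad and value of joint each of wing_low_pin, wing_high_pin, wing_low_end, wing_high_end above 1.25 rad), for 0.2 s.
At the end, for the whole second after the job is handed in: The cover is home (within 0.025 rad of the stop) and all four wing fasteners are locked (turned beyond 1.25 of 1.40 rad) (all of step 3); the robot touches nothing.
It fails at once if a tool or part lying on the bench (wrench, screwdriver, bearing, gear wheel, bolt tray) is displaced by more than 30 mm (distance of any of wrench, screwdriver, bearing, spare_gear, bolt_tray from where it was at the start of the episode above 0.03 m).
It fails at once if the spray can or the oil bottle is displaced by more than 30 mm or tipped (distance of any of spray_can, oil_bottle from where it was at the start of the episode above 0.03 m or angle between any of spray_can, oil_bottle's own z axis and vertical above 0.4 rad).
It also fails if it takes over 72 s, if anything falls off the work surface, if the arm or the gripper's body presses on something with over 40 N, if the wrist force passes 120 N, or if a joint passes its speed limit or range.

## Working session

There is one attempt and no reset: what is moved stays moved. The work goes in short steps, Python scripts to look and compute and a tool call to move; the robot and the scene stay as the last step left them, time stands still between calls to the robot, and variables do not carry over. Pictures are saved under pics/ and viewed, and the job is handed in when it is done.

Besides the shell and the picture viewer there is one more tool, called as name(argument=value, ...) on one line, values as JSON. step_arm: Moves the arm, as the interface text tells. Its arguments: {"type":"object","properties":{"series":{"type":"array","items":{"type":"object","properties":{"dp":{"type":"array","items":{"type":"number"}},"spin":{"type":"number"},"hand":{"type":"number"}}}},"newtons":{"type":"number"}},"required":["series"]}

```bash
ls; mkdir -p pics; python3 - <<'E'
from bench import ctrl
import cv2,json
print(ctrl.read_state()); print(ctrl.grasp_offset)
for n in ("scene","side","wrist"):
    p=ctrl.camera_params(n); print(n,p)
    im,d=ctrl.camera(n); cv2.imwrite(f"pics/{n}0.png",im)
    import numpy as np; np.save(f"pics/{n}0.npy",d)
E
```

```text
pics
{'t': 0.0, 'joint_positions': array([-1.51931621e+00,  3.81159721e-01,  1.29827261e+00, -1.41454834e-06,
        1.46360021e+00, -2.15330164e-01]), 'joint_velocities': array([-0.0016614 ,  0.00024978,  0.00026562,  0.0006136 , -0.00218976,
       -0.00029893]), 'joint_torque': array([ 8.33180002e-04, -4.37929094e+01, -2.24554092e+01,  7.13865878e-02,
        3.51905124e-02, -9.42494603e-05]), 'tcp_pos': array([ 0.14497681, -0.53024646,  0.23815326]), 'eef_rot': array([-3.14018572e+00, -3.06287019e-04,  2.66810222e-01]), 'ft_force': array([ 0.16584616,  0.20728766, -1.05501733]), 'torque': array([ 0.00073969,  0.00852337, -0.03947504]), 'width': 0.08840222984517167}
0.0187
scene {'intrinsics': array([[492.63166785,   0.        , 309.58385398],
       [  0.        , 492.63166785, 241.92996894],
       [  0.        ,   0.        ,   1.        ]]), 'position': array([ 1.35882115, -0.04072884,  1.0080715 ]), 'orientation': array([-2.39146516,  0.00464468,  1.54713412])}
side {'intrinsics': array([[617.07313083,   0.        , 314.06459668],
       [  0.        , 617.07313083, 230.31164497],
       [  0.        ,   0.        ,   1.        ]]), 'position': array([ 0.44076427, -1.11573824,  0.81761278]), 'orientation': array([-2.10869242e+00, -5.00974893e-04, -1.05268845e-01])}
wrist {'intrinsics': array([[344.93658302,   0.        , 322.19277455],
       [  0.        , 344.93658302, 248.05465423],
       [  0.        ,   0.        ,   1.        ]]), 'position': array([ 0.21514889, -0.51084937,  0.38491275]), 'orientation': array([ 2.85912238e+00,  1.86293652e-03, -1.30496554e+00])}
```

View pics/scene0.png

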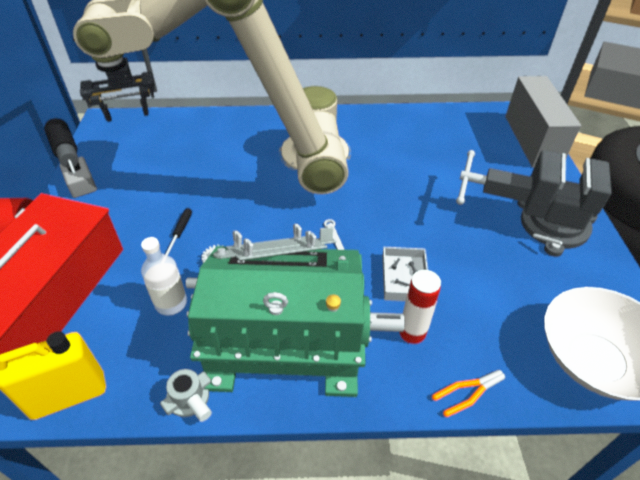

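View pics/side0.png

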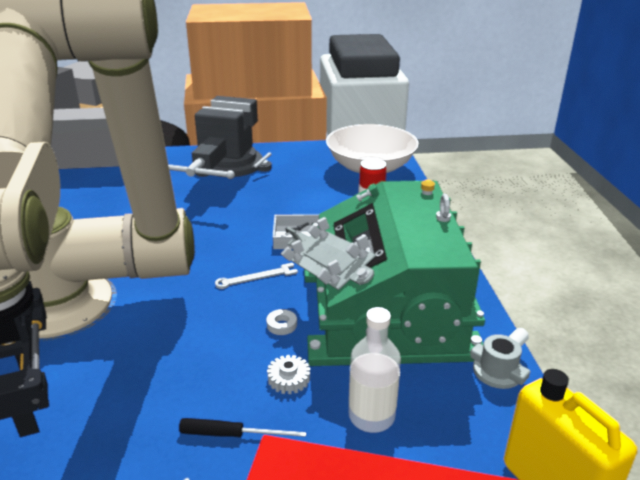

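View pics/wrist0.png

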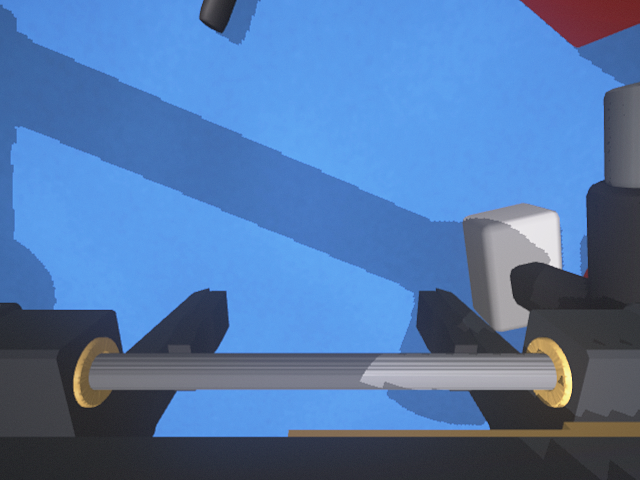

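The scene view shows the gearbox at about (280,310), with its sloped face toward the robot. The cover's wings are at (240..325, 240). The side view shows the cover swung down at (330,255). The oil bottle stands at the -y end and the spray can at the +y end. Next I'll measure the gearbox pose from the depth clouds.

```bash
cat > h.py <<'E'
import numpy as np,cv2
from scipy.spatial.transform import Rotation as R
from bench import ctrl
def cloud(n,im,d,p=None):
    p=p or ctrl.camera_params(n); K=p['intrinsics']
    v,u=np.nonzero(d>0); z=d[v,u]
    c=np.c_[(u-K[0,2])/K[0,0]*z,(v-K[1,2])/K[1,1]*z,z]
    w=c@R.from_euler('xyz',p['orientation']).as_matrix().T+p['position']
    return w,cv2.cvtColor(im,cv2.COLOR_BGR2HSV)[v,u],u,v
E
python3 - <<'E'
from h import *
for n in("scene","side"):
    im=cv2.imread(f"pics/{n}0.png");d=np.load(f"pics/{n}0.npy")
    w,h,u,v=cloud(n,im,d)
    g=(h[:,0]>60)&(h[:,0]<90)&(h[:,1]>90)&(w[:,0]>.3)&(w[:,0]<.95)&(abs(w[:,1]+.1)<.4)
    P=w[g]; print(n,len(P))
    t=P[(P[:,2]>.212)&(P[:,2]<.228)]
    print('top z',np.median(t[:,2]), cv2.minAreaRect(t[:,:2].astype(np.float32)*1000), len(t))
    print(np.percentile(t,[1,99],axis=0))
    s=P[(P[:,2]>.15)&(P[:,2]<.21)]
    # ransac plane of slope
    rng=np.random.default_rng(0);best=0
    for _ in range(500):
        a,b,c=s[rng.choice(len(s),3,False)];nn=np.cross(b-a,c-a);l=np.linalg.norm(nn)
        if l<1e-6: continue
        nn/=l; nn*=np.sign(nn[2])
        if abs(nn[2]-.866)>.06: continue
        k=abs((s-a)@nn)<.002
        if k.sum()>best:best=k.sum();K=k
    q=s[K];c=q.mean(0);nn=np.linalg.svd(q-c)[2][2];nn*=np.sign(nn[2]);print('slope',best,nn,np.arctan2(-nn[1],-nn[0]),c, c@nn)
E
```

```text
scene 19706
top z 0.2200767716763108 ((749.4593505859375, -93.31912231445312), (340.1271667480469, 156.0121307373047), 86.53893280029297) 8600
[[ 0.68817952 -0.25916097  0.21279537]
 [ 0.83245302  0.07162809  0.22376169]]
slope 813 [-0.50473522  0.03217414  0.86267443] -0.06365845874834612 [ 0.65368946 -0.04412509  0.18959821] -0.16779825501705348
side 19767
top z 0.21970021488486258 ((750.3504028320312, -98.51351928710938), (344.73126220703125, 152.40423583984375), 87.64781188964844) 5965
[[ 0.68533278 -0.26871889  0.21248882]
 [ 0.82313948  0.06443107  0.22296863]]
slope 1813 [-0.49586623  0.03154443  0.86782581] -0.06352920212010545 [ 0.64363496 -0.1156691   0.18462908] -0.16257967663153922
```

```bash
cat >> h.py <<'E'
def setpose(yaw,o):
    c,s=np.cos(yaw),np.sin(yaw); return np.array([[c,-s,0],[s,c,0],[0,0,1.]]),np.array([*o,0.])
E
python3 - <<'E'
from h import *
yaw=-0.0625
G,_=setpose(yaw,(0,0))
for n in("scene","side"):
    im=cv2.imread(f"pics/{n}0.png");d=np.load(f"pics/{n}0.npy")
    w,h,u,v=cloud(n,im,d)
    g=(h[:,0]>60)&(h[:,0]<90)&(h[:,1]>90)&(w[:,0]>.3)&(w[:,0]<.95)&(abs(w[:,1]+.1)<.4)
    P=w[g]@G
    t=P[abs(P[:,2]-.22)<.002]
    # ends per x-bin
    for lo in np.arange(t[:,0].min(),t[:,0].max()-.01,.03):
        b=t[(t[:,0]>=lo)&(t[:,0]<lo+.03)]; print(n,'x',round(lo,3),'y',b[:,1].min().round(4),b[:,1].max().round(4),len(b))
    for lo in np.arange(-.2,.1,.05):
        b=t[(t[:,1]>=lo)&(t[:,1]<lo+.05)]
        s=P[(P[:,1]>=lo)&(P[:,1]<lo+.05)&(P[:,2]>.15)&(P[:,2]<.212)]
        # front crease from slope: x at z=.18 given 30deg
        xs=s[:,0]-(s[:,2]-.18)/np.tan(np.pi/6)
        xs=xs[(xs>.55)&(xs<.75)]
        hh,e=np.histogram(xs,bins=np.arange(.55,.75,.002)); k=hh.argmax()
        print(n,'y',round(lo,3),'x',b[:,0].min().round(4),b[:,0].max().round(4),'slope x@.18',np.median(xs[abs(xs-e[k]-.001)<.004]).round(4),hh[k])
E
```

```text
scene x 0.687 y -0.2141 0.1218 640
scene x 0.717 y -0.2139 0.1229 1555
scene x 0.747 y -0.2146 0.1223 1523
scene x 0.777 y -0.2151 0.1226 1474
scene x 0.807 y -0.2151 0.1223 1435
scene y -0.2 x 0.7023 0.8305 slope x@.18 0.6373 87
scene y -0.15 x 0.7023 0.8301 slope x@.18 0.6375 37
scene y -0.1 x 0.7033 0.8307 slope x@.18 0.6381 33
scene y -0.05 x 0.7022 0.8316 slope x@.18 0.6385 32
scene y -0.0 x 0.7027 0.8308 slope x@.18 0.6388 39
scene y 0.05 x 0.6871 0.8311 slope x@.18 0.6383 136
scene y 0.1 x 0.7029 0.8309 slope x@.18 0.6388 101
side x 0.678 y -0.2192 0.1169 96
side x 0.708 y -0.2205 0.1174 1244
side x 0.738 y -0.2223 0.1207 1257
side x 0.768 y -0.2206 0.1193 1176
side x 0.798 y -0.2227 0.1156 908
side y -0.2 x 0.7058 0.83 slope x@.18 0.6408 155
side y -0.15 x 0.7035 0.8297 slope x@.18 0.642 47
side y -0.1 x 0.7022 0.8304 slope x@.18 0.6411 33
side y -0.05 x 0.7044 0.8312 slope x@.18 0.6413 36
side y -0.0 x 0.7021 0.8235 slope x@.18 0.6426 57
side y 0.05 x 0.6782 0.8287 slope x@.18 0.6416 167
side y 0.1 x 0.7066 0.8275 slope x@.18 0.6427 41
```

```bash
cat >> h.py <<'E'
G,_=setpose(-0.0625,(0,0))
ORI={'scene':(.7042,-.0462),'side':(.7075,-.0508),'wrist':(.7055,-.048),'mean':(.7055,-.048)}
N=np.array([-.5,0,.8660254]);U=np.array([.8660254,0,.5])
def toface(w,n='mean'):   # world -> (upslope, y from pivot, normal)
    q=w@G-np.array([*ORI[n],0]) - np.array([-.066,-.14,.18])
    return np.c_[q@U,q[:,1],q@N]
def fromface(f,n='mean'):
    f=np.atleast_2d(f); q=f[:,:1]*U+f[:,2:]*N; q[:,1]+=f[:,1]
    return (q+np.array([-.066,-.14,.18])+np.array([*ORI[n],0]))@G.T
E
python3 - <<'E'
from h import *
for n in("scene","side"):
    im=cv2.imread(f"pics/{n}0.png");d=np.load(f"pics/{n}0.npy")
    w,h,u,v=cloud(n,im,d); f=toface(w,n)
    k=(f[:,2]>-.004)&(f[:,2]<.06)&(f[:,0]>-.25)&(f[:,0]<.085)&(f[:,1]>-.05)&(f[:,1]<.34)
    S=2000
    img=np.zeros((680,800,3),np.uint8)
    for (a,b,c) ,hs in zip(f[k][np.argsort(f[k][:,2])],h[k][np.argsort(f[k][:,2])]):
        x=int((b+.05)*S); y=int((.085-a)*S)
        col=(60,60,60) if c<.004 else (255,120,0) if c<.012 else (0,255,255) if c<.03 else (0,0,255)
        cv2.circle(img,(x,y),1,col,-1)
    cv2.line(img,(int(.05*S),0),(int(.05*S),680),(90,90,90),1)
    cv2.line(img,(0,int(.085*S)),(800,int(.085*S)),(90,90,90),1)
    cv2.imwrite(f"pics/face_{n}.png",img[:600])
E
```

```text
(no output)
```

View pics/face_scene.png

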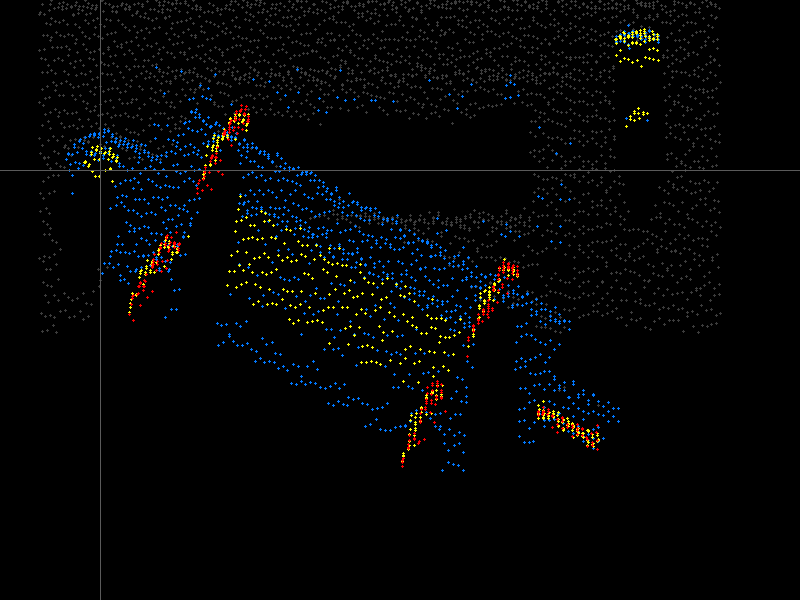

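View pics/face_side.png

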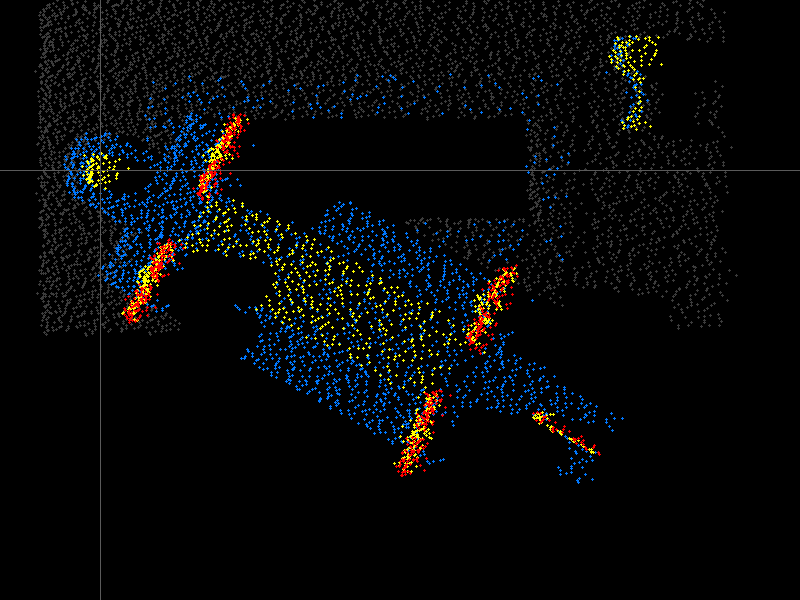

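Both views agree. The lug is at about (568,430) in the face map, so the cover angle is roughly 0.51 rad. There is also a raised rib along the middle of the cover. Next I'll measure it and work out the approach.

```bash
cat >> h.py <<'E'
def rel(tgt,yaw_t,st=None):
    st=st or ctrl.read_state(); psi=st['eef_rot'][2]; M=R.from_euler('xyz',st['eef_rot']).as_matrix()
    return (np.array(tgt)-st['tcp_pos'])@M*1000, psi-yaw_t
YG=-0.0625
def lug_tcp(th,dz=.020,half=.009,gap=0.,n='mean',yc=.268):
    # centre of top downhill edge
    f=[-yc*np.sin(th)-.003*np.cos(th), yc*np.cos(th)-.003*np.sin(th), .038]
    C=fromface(f,n)[0]; yaw=YG+np.arctan2(.866*np.sin(th),np.cos(th))
    C=C-(half+gap)*np.array([np.cos(yaw),np.sin(yaw),0]); C[2]-=dz
    return C,yaw
E
python3 - <<'E'
from h import *
for n in("scene","side"):
    im=cv2.imread(f"pics/{n}0.png");d=np.load(f"pics/{n}0.npy")
    w,h,u,v=cloud(n,im,d); f=toface(w,n)
    # lug
    k=(f[:,2]>.014)&(f[:,1]>.212)&(f[:,1]<.26)&(f[:,0]<-.10)&(f[:,0]>-.16)&(f[:,2]<.045)
    L=f[k]; print(n,'lug',L.mean(0).round(4),L[:,2].max().round(4),'th',np.arctan2(-L[:,0],L[:,1]).mean().round(3), np.polyfit(L[:,1],L[:,0],1).round(3))
    th=np.arctan2(-L[:,0],L[:,1]).mean(); c,s=np.cos(th),np.sin(th)
    a=f[:,0]*c+f[:,1]*s; b=-f[:,0]*s+f[:,1]*c   # cover coords
    k=(abs(a)<.015)&(b>.08)&(b<.18)&(f[:,2]>.004)&(f[:,2]<.05); print('rib n',np.percentile(f[k,2],[5,50,95]).round(4))
    k=(b>.05)&(b<.22)&(f[:,2]>.013)&(f[:,2]<.028)&(abs(a)<.03); print('rib extent a',np.percentile(a[k],[3,97]).round(3),'b',np.percentile(b[k],[3,97]).round(3))
    for nm,A,B in(('lp',-.036,.05),('hp',.036,.05),('le',-.036,.205),('he',.036,.205)):
        k=(abs(a-A)<.03)&(abs(b-B)<.02)&(f[:,2]>.032)&(f[:,2]<.048)
        p=np.c_[a[k],b[k]].astype(np.float32); r=cv2.fitLine(p,cv2.DIST_HUBER,0,.01,.01).ravel()
        print(nm,(p.min(0)/2+p.max(0)/2).round(4), 'turn(cw)', round(float(np.arctan(-r[1]/r[0])),3), f[k,2].max().round(4))
    g=(abs(w[:,2]-.21)<.02)
for th in(.507,.25,0): print(th,lug_tcp(th),lug_tcp(th,gap=.03))
# can / bottle
n='scene';im=cv2.imread(f"pics/{n}0.png");d=np.load(f"pics/{n}0.npy");w,h,u,v=cloud(n,im,d)
for (x0,x1,y0,y1) in((405,440,265,345),(140,188,235,315)):
    k=(u>x0)&(u<x1)&(v>y0)&(v<y1)&(w[:,2]>.03); print(np.percentile(w[k],[3,50,97],axis=0).round(3).tolist())
C,y=lug_tcp(.507,gap=.03); print(rel([C[0],C[1],.30],y))
E
```

```text
scene lug [-0.1279  0.2338  0.0264] 0.0389 th 0.501 [-0.531 -0.004]
rib n [0.011  0.0122 0.0133]
rib extent a [-0.028  0.026] b [0.052 0.204]
lp [-0.0334  0.049 ] turn(cw) -0.032 0.0436
hp [0.0379 0.0502] turn(cw) 0.01 0.0441
le [-0.0345  0.2026] turn(cw) 0.085 0.0444
he [0.0323 0.2037] turn(cw) -0.008 0.044
side lug [-0.1302  0.2303  0.0283] 0.0391 th 0.515 [-0.614  0.011]
rib n [0.0102 0.0121 0.0141]
rib extent a [-0.028  0.028] b [0.051 0.206]
lp [-0.0357  0.0506] turn(cw) 0.009 0.0449
hp [0.0357 0.0506] turn(cw) 0.073 0.0466
le [-0.0354  0.2058] turn(cw) 0.108 0.0438
he [0.0369 0.204 ] turn(cw) 0.072 0.0438
0.507 (array([0.49900818, 0.00978052, 0.12653304]), np.float64(0.38583198262674645)) (array([ 0.47121361, -0.00150938,  0.12653304]), np.float64(0.38583198262674645))
0.25 (array([0.55500511, 0.03438502, 0.15830347]), np.float64(0.15512416734049997)) (array([0.52536533, 0.02974994, 0.15830347]), np.float64(0.15512416734049997))
0 (array([0.61270979, 0.0418122 , 0.19140897]), np.float64(-0.0625)) (array([0.58276837, 0.04368598, 0.19140897]), np.float64(-0.0625))
[[0.702, 0.183, 0.04], [0.745, 0.207, 0.159], [0.754, 0.238, 0.202]]
[[0.606, -0.406, 0.038], [0.639, -0.367, 0.135], [0.657, -0.338, 0.221]]
(array([ 454.1254402 , -424.18499232,  -61.14684241]), np.float64(-0.11907766450604163))
```

step_arm(newtons=20, series=[{"dp": [0,0,-30],"spin": 0,"hand": 1},{"dp": [14,-13,-31],"spin": 0,"hand": 1},{"dp": [28,-26,0],"spin": 0,"hand": 1},{"dp": [28,-26,0],"spin": 0,"hand": 1},{"dp": [28,-26,0],"spin": 0,"hand": 1},{"dp": [28,-26,0],"spin": 0,"hand": 1},{"dp": [28,-26,0],"spin": 0,"hand": 1},{"dp": [28,-26,0],"spin": 0,"hand": 1},{"dp": [28,-26,0],"spin": 0,"hand": 1},{"dp": [28,-26,0],"spin": 0,"hand": 1},{"dp": [28,-26,0],"spin": 0,"hand": 1},{"dp": [28,-26,0],"spin": 0,"hand": 1}])

```text
t: 1.15
tcp_pos: [0.3571, -0.1878, 0.2998]
eef_rot: [3.142, -0.0, 0.266]
ft_force: [-0.0, -1.1, 0.7]
width: 0.0103
```

step_arm(series=[{"dp": [28,-26,0],"spin": 0,"hand": 1},{"dp": [28,-26,0],"spin": 0,"hand": 1},{"dp": [28,-26,0],"spin": 0,"hand": 1},{"dp": [28,-26,0],"spin": 0,"hand": 1},{"dp": [28,-26,0],"spin": -0.06,"hand": 1},{"dp": [16,-14,0],"spin": -0.06,"hand": 1},{"dp": [0,0,0],"spin": 0,"hand": 1},{"dp": [0,0,0],"spin": 0,"hand": 1}])

```text
t: 1.82
tcp_pos: [0.4681, -0.0082, 0.2994]
eef_rot: [-3.141, 0.001, 0.388]
ft_force: [-1.0, -1.1, -0.2]
width: 0.0008
```

```bash
python3 - <<'E'
from h import *
s=ctrl.read_state(); print(s['t'],s['tcp_pos'],s['eef_rot'],s['ft_force'],s['width'])
C,y=lug_tcp(.507,gap=.03); print(rel(C,y))
p=ctrl.camera_params('wrist'); im,d=ctrl.camera('wrist'); cv2.imwrite('pics/w1.png',im); np.save('pics/w1.npy',d)
w,h,u,v=cloud('wrist',im,d,p)
g=(h[:,0]>60)&(h[:,0]<90)&(h[:,1]>90); f=toface(w)
k=(abs(f[:,2]-.036)<.012)&(f[:,1]>.2)&(f[:,1]<.27)&(f[:,0]<-.09)&(f[:,0]>-.16); print('lug',k.sum(),f[k].mean(0),f[k,2].max() if k.any() else 0)
k=g&(abs(f[:,2])<.008)&(abs(f[:,0])<.075); print('face off',np.median(f[k,2]),k.sum(), 'y',f[k,1].min(),f[k,1].max())
E
```

```text
1.8167 [ 0.46811455 -0.00822884  0.2993793 ] [-3.14121203e+00  7.92337288e-04  3.88472161e-01] [-0.95225483 -1.11111283 -0.21372728] 0.0008302810263426576
(array([  5.55025778,  -4.97914909, 172.84382497]), np.float64(0.0026401783140794777))
lug 566 [-0.12911229  0.23414178  0.03383747] 0.04080858475174155
face off 0.0004546336614909397 12135 y -0.02871669897478457 0.31089586607728087
```

View pics/w1.png

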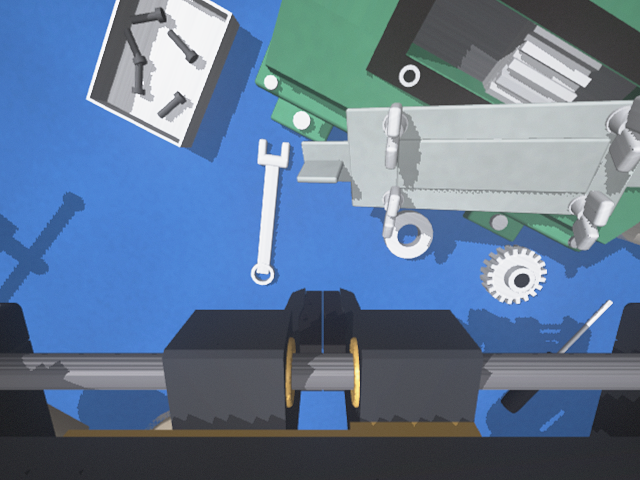

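The wrist view shows the lug at (320,165), in line with the closed fingers at (322,310). The plane and end offsets agree to about 1 mm. I'll descend in front of the lug.

step_arm(series=[{"dp": [3,-3,35],"spin": 0,"hand": 1},{"dp": [3,-2,35],"spin": 0,"hand": 1},{"dp": [0,0,35],"spin": 0,"hand": 1},{"dp": [0,0,35],"spin": 0,"hand": 1},{"dp": [0,0,33],"spin": 0,"hand": 1},{"dp": [0,0,0],"spin": 0,"hand": 1},{"dp": [10,0,0],"spin": 0,"hand": 1},{"dp": [8,0,0],"spin": 0,"hand": 1},{"dp": [0,0,0],"spin": 0,"hand": 1}])

```text
t: 2.62
tcp_pos: [0.491, 0.0045, 0.129]
eef_rot: [3.139, -0.004, 0.387]
ft_force: [-0.8, -0.1, -0.4]
width: 0.0005
```

```bash
python3 - <<'E'
from h import *
s=ctrl.read_state(); print(s['t'],s['tcp_pos'],s['eef_rot'],s['ft_force'],s['width'])
pr=None
Y=s['eef_rot'][2];P=s['tcp_pos']
for th in np.linspace(.507,-.0,12):
    C,y=lug_tcp(th)
    M=R.from_euler('xyz',[np.pi,0,Y]).as_matrix(); print(round(th,3),((C-P)@M*1000).round(1),round(Y-y,3)); P,Y=C,y
E
```

```text
2.6167 [0.49103928 0.00447953 0.12895851] [ 3.1386505  -0.00439566  0.38651998] [-0.76070626 -0.05990248 -0.43072179] 0.0005210386720765324
0.507 [ 9.4 -1.9  2.4] 0.001
0.461 [11.  -1.6 -5.4] 0.042
0.415 [11.  -1.5 -5.6] 0.042
0.369 [10.9 -1.4 -5.7] 0.041
0.323 [10.9 -1.3 -5.8] 0.041
0.277 [10.8 -1.2 -5.9] 0.041
0.23 [10.8 -1.  -6. ] 0.041
0.184 [10.8 -0.9 -6. ] 0.04
0.138 [10.7 -0.8 -6.1] 0.04
0.092 [10.7 -0.6 -6.1] 0.04
0.046 [10.7 -0.5 -6.2] 0.04
-0.0 [10.7 -0.4 -6.2] 0.04
```

step_arm(series=[{"dp": [5,-2,2],"spin": 0,"hand": 1},{"dp": [5,0,0],"spin": 0,"hand": 1},{"dp": [5.5,-0.8,-2.7],"spin": 0.02,"hand": 1},{"dp": [5.5,-0.8,-2.7],"spin": 0.02,"hand": 1},{"dp": [5.5,-0.8,-2.8],"spin": 0.02,"hand": 1},{"dp": [5.5,-0.7,-2.8],"spin": 0.02,"hand": 1}])

```text
t: 3.12
tcp_pos: [0.5152, 0.0209, 0.1361]
eef_rot: [-3.141, 0.004, 0.306]
ft_force: [-8.1, -4.0, 2.0]
width: 0.0002
```

step_arm(series=[{"dp": [5.5,-0.7,-2.8],"spin": 0.02,"hand": 1},{"dp": [5.5,-0.7,-2.8],"spin": 0.02,"hand": 1},{"dp": [5.5,-0.7,-2.9],"spin": 0.02,"hand": 1},{"dp": [5.5,-0.7,-2.9],"spin": 0.02,"hand": 1},{"dp": [5.5,-0.6,-2.9],"spin": 0.02,"hand": 1},{"dp": [5.5,-0.6,-2.9],"spin": 0.02,"hand": 1},{"dp": [5.5,-0.6,-3],"spin": 0.02,"hand": 1},{"dp": [5.5,-0.6,-3],"spin": 0.02,"hand": 1},{"dp": [5.4,-0.5,-3],"spin": 0.02,"hand": 1},{"dp": [5.4,-0.5,-3],"spin": 0.02,"hand": 1}])

```text
t: 3.95
tcp_pos: [0.567, 0.039, 0.1649]
eef_rot: [-3.141, 0.005, 0.106]
ft_force: [-7.8, -2.6, -1.6]
width: 0.0004
```

```bash
python3 - <<'E'
from h import *
s=ctrl.read_state(); print(s['t'],s['tcp_pos'],s['eef_rot'],s['ft_force'])
for th in(.2,.15,.1,.05,0): print(th,lug_tcp(th),rel(*lug_tcp(th)))
E
```

```text
3.95 [0.56701034 0.03896588 0.16485892] [-3.14142934  0.00500132  0.10597163] [-7.79604617 -2.60260915 -1.63291717]
0.2 (array([0.56640859, 0.03720085, 0.16481718]), np.float64(0.1112762570343416)) (array([-0.78484793,  1.69148765,  0.04539449]), np.float64(-0.00530463163483294))
0.15 (array([0.57790986, 0.03935533, 0.1714011 ]), np.float64(0.06764332829874523)) (array([10.84672039,  0.76453308, -6.59663401]), np.float64(0.03832829710076344))
0.1 (array([0.5894799 , 0.04084378, 0.17803878]), np.float64(0.02417214311260321)) (array([ 22.47594386,   0.50714636, -13.29251928]), np.float64(0.08179948228690545))
0.05 (array([0.60108958, 0.04166317, 0.18471363]), np.float64(-0.019190978707650644)) (array([ 34.07364073,   0.9192419 , -20.02552439]), np.float64(0.1251626041071593))
0 (array([0.61270979, 0.0418122 , 0.19140897]), np.float64(-0.0625)) (array([ 45.61080343,   1.9990574 , -26.77882011]), np.float64(0.16847162539950866))
```

step_arm(series=[{"dp": [5.5,-0.3,-3.2],"spin": 0.02,"hand": 1},{"dp": [5.5,-0.3,-3.2],"spin": 0.02,"hand": 1},{"dp": [5.5,-0.3,-3.2],"spin": 0.02,"hand": 1},{"dp": [5.5,-0.3,-3.2],"spin": 0.02,"hand": 1},{"dp": [5.5,-0.3,-3.2],"spin": 0.02,"hand": 1},{"dp": [5.5,-0.3,-3.2],"spin": 0.02,"hand": 1},{"dp": [4,-0.2,-2.4],"spin": 0.02,"hand": 1},{"dp": [3,-0.2,-1.8],"spin": 0.02,"hand": 1}])

```text
t: 4.62
tcp_pos: [0.607, 0.0433, 0.1882]
eef_rot: [-3.141, 0.005, -0.054]
ft_force: [-8.0, -0.0, -0.1]
width: 0.0002
```

step_arm(series=[{"dp": [2,0,-1.2],"spin": 0,"hand": 1},{"dp": [1.5,0,-0.9],"spin": 0,"hand": 1},{"dp": [0,0,0],"spin": 0,"hand": 1}])

```text
t: 4.87
tcp_pos: [0.6105, 0.0432, 0.1902]
eef_rot: [-3.141, 0.004, -0.053]
ft_force: [-6.8, 0.1, -1.6]
width: 0.0
```

step_arm(series=[{"dp": [1.5,0,-0.9],"spin": 0,"hand": 1},{"dp": [1.5,0,-0.9],"spin": 0,"hand": 1},{"dp": [0,0,0],"spin": 0,"hand": 1}])

```text
t: 5.12
tcp_pos: [0.612, 0.0431, 0.191]
eef_rot: [-3.141, 0.01, -0.053]
ft_force: [-12.6, -0.3, -3.1]
width: 0.0002
```

step_arm(series=[{"dp": [1.5,0,-0.9],"spin": 0,"hand": 1},{"dp": [0,0,0],"spin": 0,"hand": 1}])

```text
t: 5.28
tcp_pos: [0.6121, 0.0431, 0.1912]
eef_rot: [-3.141, 0.014, -0.053]
ft_force: [-17.7, 0.8, -4.5]
width: 0.0003
```

The tool has stalled at 18 N, so the cover is home against the stop. I'll back off and look.

step_arm(series=[{"dp": [-6,0,0],"spin": 0,"hand": 1},{"dp": [-20,0,0],"spin": 0,"hand": 1},{"dp": [-20,0,-25],"spin": 0,"hand": 1},{"dp": [-20,20,-30],"spin": 0,"hand": 1},{"dp": [-15,30,-20],"spin": 0,"hand": 1},{"dp": [-10,30,0],"spin": 0,"hand": 1},{"dp": [0,0,0],"spin": 0,"hand": 1},{"dp": [0,0,0],"spin": 0,"hand": 1}])

```text
t: 5.95
tcp_pos: [0.521, -0.0336, 0.2691]
eef_rot: [3.141, -0.002, -0.055]
ft_force: [0.8, 0.4, 0.5]
width: 0.0003
```

```bash
cat > look.py <<'E'
from h import *
import sys
tag=sys.argv[1]
print({k:np.round(v,4) for k,v in ctrl.read_state().items() if k in('t','tcp_pos','eef_rot','ft_force')})
for n in ('wrist','scene','side'):
    p=ctrl.camera_params(n); im,d=ctrl.camera(n); cv2.imwrite(f'pics/{n}{tag}.png',im)
    w,h,u,v=cloud(n,im,d,p); f=toface(w,n)
    k=(f[:,2]>.016)&(f[:,2]<.043)&(f[:,1]>.25)&(f[:,1]<.288)&(abs(f[:,0])<.02)
    if k.sum()>20:
        L=f[k]; print(n,'lug',L.mean(0).round(4),'th',(-L[:,0].mean()/L[:,1].mean()).round(4),'slope',np.polyfit(L[:,1],L[:,0],1).round(3)[0],k.sum())
    for nm,A,B in(('lp',-.036,.05),('hp',.036,.05),('le',-.036,.205),('he',.036,.205)):
        k=(np.hypot(f[:,0]-A,f[:,1]-B)<.03)&(f[:,2]>.030)&(f[:,2]<.048)
        if k.sum()<25: print(n,nm,'few',k.sum());continue
        q=f[k][:,:2].astype(np.float32); c,sz,a=cv2.minAreaRect(q*1000)
        r=cv2.fitLine(q,cv2.DIST_HUBER,0,.01,.01).ravel()
        print(n,nm,'mid',(q.min(0)/2+q.max(0)/2).round(4),'turn',round(float(np.arctan2(-r[1]*np.sign(r[0]),abs(r[0]))),3),k.sum(),'a',q[:,0].min().round(4),q[:,0].max().round(4),'b',q[:,1].min().round(4),q[:,1].max().round(4))
E
python3 look.py 2
```

```text
{'t': np.float64(5.95), 'tcp_pos': array([ 0.521 , -0.0336,  0.2691]), 'eef_rot': array([ 3.1413e+00, -1.9000e-03, -5.5400e-02]), 'ft_force': array([0.8454, 0.4494, 0.5141])}
wrist lug [0.0028 0.2671 0.0314] th -0.0103 slope 0.014 1699
wrist lp mid [-0.0359  0.0514] turn 0.057 1694 a -0.06 -0.0117 b 0.0464 0.0565
wrist hp mid [0.0293 0.0519] turn -0.004 2192 a 0.0123 0.0464 b 0.0464 0.0573
wrist le mid [-0.035   0.2056] turn 0.148 1041 a -0.0586 -0.0113 b 0.1983 0.2128
wrist he mid [0.0293 0.2059] turn 0.066 1267 a 0.013 0.0455 b 0.2005 0.2112
scene lug [0.0039 0.2681 0.0274] th -0.0147 slope 0.014 161
scene lp mid [-0.0335  0.0508] turn 0.112 51 a -0.0565 -0.0106 b 0.0459 0.0556
scene hp mid [0.0386 0.0501] turn 0.124 66 a 0.0148 0.0624 b 0.0443 0.056
scene le mid [-0.0295  0.2048] turn 0.225 47 a -0.0486 -0.0105 b 0.1984 0.2113
scene he mid [0.0419 0.2055] turn 0.155 50 a 0.0194 0.0645 b 0.2004 0.2106
side lug [0.0017 0.2641 0.0291] th -0.0064 slope 0.026 59
side lp mid [-0.036   0.0513] turn 0.016 166 a -0.0596 -0.0124 b 0.0444 0.0581
side hp mid [0.0355 0.0497] turn 0.011 172 a 0.0117 0.0593 b 0.0434 0.056
side le mid [-0.0357  0.2051] turn 0.113 133 a -0.0585 -0.0128 b 0.1976 0.2125
side he mid [0.0364 0.2045] turn 0.069 136 a 0.0134 0.0594 b 0.1976 0.2114
```

View pics/wrist2.png

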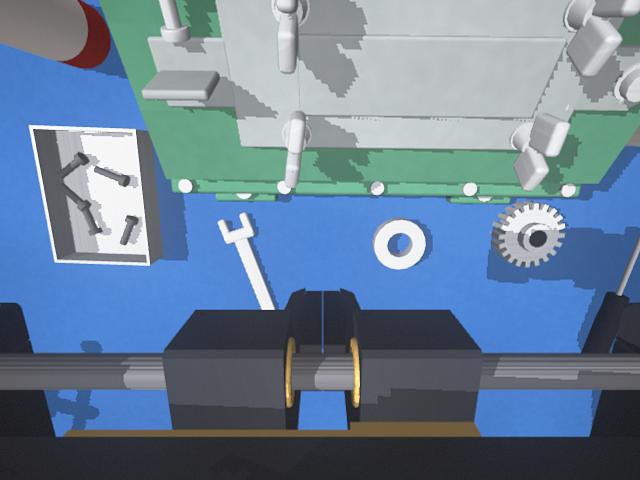

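The cover is home: the lug sits on the centre line with an angle of about 0, and all the wings match their expected positions within 1–2 mm. Before pushing the wings I'll measure the closed fingertips.

```bash
python3 - <<'E'
from h import *
s=ctrl.read_state();p=ctrl.camera_params('wrist'); im,d=ctrl.camera('wrist')
w,h,u,v=cloud('wrist',im,d,p); M=R.from_euler('xyz',s['eef_rot']).as_matrix()
t=(w-s['tcp_pos'])@M*1000
k=(abs(t[:,0])<40)&(abs(t[:,1])<60)&(t[:,2]>-70)&(t[:,2]<4)
for z in range(-70,4,6):
    b=t[k&(t[:,2]>=z)&(t[:,2]<z+6)]
    if len(b): print(z,len(b),b.min(0).round(1),b.max(0).round(1))
E
```

```text
-70 261 [ -5.  -32.2 -70. ] [ 34.6  28.7 -64. ]
-64 141 [-10.1  -8.6 -63.9] [  6.3   7.  -58. ]
-58 100 [ -9.9  -9.1 -57.9] [ 11.7   7.5 -52. ]
-52 229 [-10.2  -9.8 -52. ] [ 12.2   8.3 -46. ]
-46 815 [ -8.6 -11.  -46. ] [ 12.2   9.4 -40. ]
-40 446 [  8.6 -11.4 -40. ] [ 12.1   9.9 -34. ]
-34 405 [  8.6 -12.  -34. ] [ 12.1  10.4 -28. ]
-28 505 [  0.7 -15.1 -28. ] [ 11.8  13.7 -22. ]
-22 512 [ -1.  -15.8 -22. ] [ 11.9  14.3 -16. ]
-16 404 [  9.  -15.4 -16. ] [ 11.8  13.8 -10. ]
-10 395 [ -8.3 -14.6 -10. ] [11.8 13.1 -4. ]
-4 167 [  3.5 -12.2  -4. ] [11.6 10.7  0.7]
```

```bash
cat >> h.py <<'E'
W=dict(lp=(-.036,.05),hp=(.036,.05),le=(-.036,.205),he=(.036,.205))
def wing_tcp(nm,ph,r=.015,dz=.018,gap=0.,hx=.010,hy=.014,n='mean'):
    A,B=W[nm]; c,s=np.cos(ph),np.sin(ph)
    t=.0045
    C=fromface([A-r*c-t*s,B+r*s-t*c,.044],n)[0]
    C=C-G@np.array([hx,hy+gap,0]); C[2]-=dz
    return C
def plan(nm,phs,**k):
    st=ctrl.read_state(); P=st['tcp_pos']; M=R.from_euler('xyz',[np.pi,0,YG]).as_matrix()
    q=wing_tcp(nm,0.,gap=.008,**k); d,s=rel(q,YG); print('to start',d.round(1),'spin',round(s,4)); P=q
    for ph in phs:
        q=wing_tcp(nm,ph,**k); print(round(ph,2),((q-P)@M*1000).round(1)); P=q
E
python3 - <<'E'
from h import *
plan('lp',np.arange(0,1.46,.12))
E
```

```text
to start [ 39.2 165.6  93.3] spin 0.0105
0.0 [-0. -8. -0.]
0.12 [-0.4 -1.8  0.2]
0.24 [-0.2 -1.9  0.1]
0.36 [ 0.  -1.9 -0. ]
0.48 [ 0.2 -1.9 -0.1]
0.6 [ 0.4 -1.8 -0.2]
0.72 [ 0.6 -1.8 -0.3]
0.84 [ 0.8 -1.7 -0.4]
0.96 [ 0.9 -1.5 -0.5]
1.08 [ 1.1 -1.4 -0.6]
1.2 [ 1.2 -1.2 -0.7]
1.32 [ 1.3 -1.1 -0.8]
1.44 [ 1.4 -0.9 -0.8]
```

step_arm(series=[{"dp": [0,40,0],"spin": 0.01,"hand": 1},{"dp": [5,40,0],"spin": 0,"hand": 1},{"dp": [10,38,0],"spin": 0,"hand": 1},{"dp": [14,35,0],"spin": 0,"hand": 1},{"dp": [10,12.5,20],"spin": 0,"hand": 1},{"dp": [0,0,35],"spin": 0,"hand": 1},{"dp": [0,0,28],"spin": 0,"hand": 1},{"dp": [0,0,10],"spin": 0,"hand": 1},{"dp": [0,0,0],"spin": 0,"hand": 1},{"dp": [0,0,0],"spin": 0,"hand": 1}])

```text
t: 6.98
tcp_pos: [0.5507, -0.2001, 0.176]
eef_rot: [3.141, -0.001, -0.062]
ft_force: [0.5, 0.1, 0.8]
width: 0.0003
```

```bash
python3 - <<'E'
from h import *
plan('lp',[])
p=ctrl.camera_params('wrist'); im,d=ctrl.camera('wrist'); cv2.imwrite('pics/w3.png',im)
im,d=ctrl.camera('side'); cv2.imwrite('pics/s3.png',cv2.resize(im[150:350,230:480],(750,600)))
E
```

```text
to start [ 1.2 -0.8  1.4] spin 0.0002
```

View pics/s3.png

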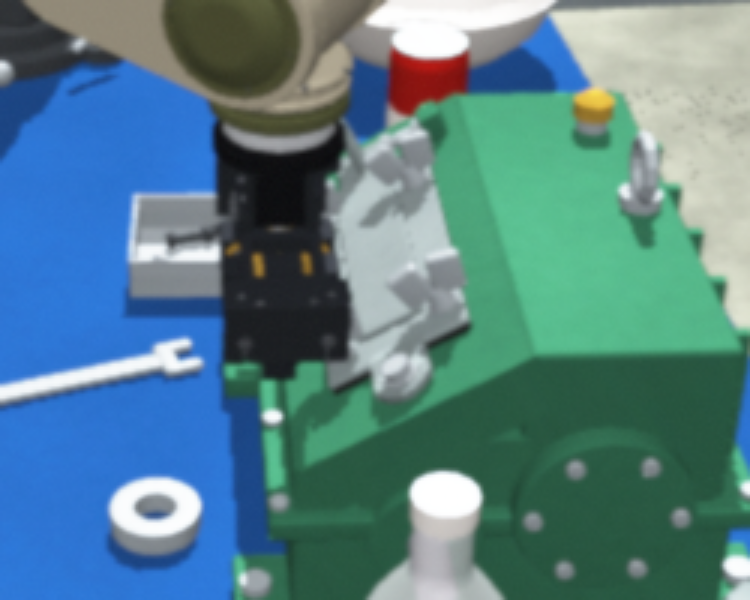

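View pics/w3.png

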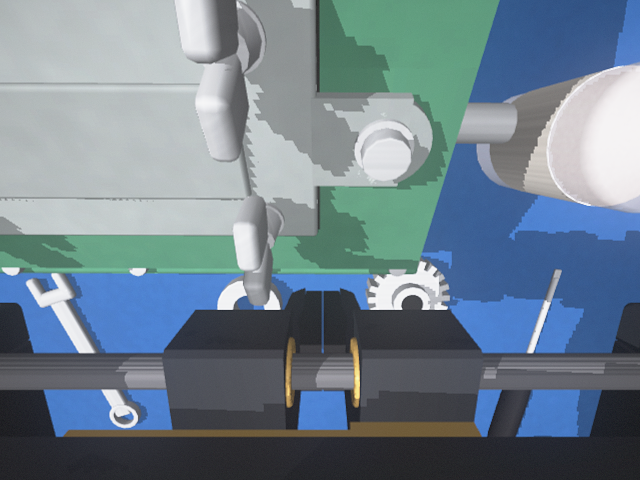

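The wrist view shows the low-pin wing at (255,260), with its downhill tip at (260,300). The fingers are on its -y side at (320,300), as planned. I'll push now.

step_arm(series=[{"dp": [1,-3,1],"spin": 0,"hand": 1},{"dp": [0,-3,0],"spin": 0,"hand": 1},{"dp": [0,-2,0],"spin": 0,"hand": 1},{"dp": [-0.4,-1.8,0.2],"spin": 0,"hand": 1},{"dp": [-0.2,-1.9,0.1],"spin": 0,"hand": 1},{"dp": [0,-1.9,0],"spin": 0,"hand": 1},{"dp": [0.2,-1.9,-0.1],"spin": 0,"hand": 1}])

```text
t: 7.67
tcp_pos: [0.5517, -0.1853, 0.1743]
eef_rot: [3.141, -0.001, -0.063]
ft_force: [-0.2, -4.0, 1.3]
width: 0.0006
```

step_arm(series=[{"dp": [0.4,-1.8,-0.2],"spin": 0,"hand": 1},{"dp": [0.6,-1.8,-0.3],"spin": 0,"hand": 1},{"dp": [0.8,-1.7,-0.4],"spin": 0,"hand": 1},{"dp": [0.9,-1.5,-0.5],"spin": 0,"hand": 1},{"dp": [1.1,-1.4,-0.6],"spin": 0,"hand": 1}])

```text
t: 8.08
tcp_pos: [0.5556, -0.1769, 0.1758]
eef_rot: [-3.141, 0.001, -0.063]
ft_force: [-2.6, -3.2, 1.0]
width: 0.0002
```

```bash
python3 look.py 4 | grep -E "lp|lug|tcp"; python3 - <<'E'
from h import *
s=ctrl.read_state()
for ph in(.8,.96,1.08,1.2,1.4): print(ph,rel(wing_tcp('lp',ph),YG)[0].round(1))
E
```

```text
{'t': np.float64(8.0833), 'tcp_pos': array([ 0.5556, -0.1769,  0.1758]), 'eef_rot': array([-3.1413e+00,  1.3000e-03, -6.3100e-02]), 'ft_force': array([-2.5958, -3.1957,  0.9808])}
wrist lp mid [-0.0418  0.0507] turn 0.772 4729 a -0.0658 -0.0178 b 0.0307 0.0707
scene lug [0.004  0.268  0.0274] th -0.0148 slope 0.012 162
scene lp mid [-0.0402  0.0506] turn 0.817 151 a -0.0633 -0.0171 b 0.0308 0.0703
side lug [0.0019 0.2604 0.0256] th -0.0072 slope 0.092 40
side lp mid [-0.0448  0.0343] turn 0.027 38 a -0.0624 -0.0271 b 0.0301 0.0386
0.8 [-1.3  2.8  0.5]
0.96 [-0.1  0.7 -0.2]
1.08 [ 1.  -0.7 -0.8]
1.2 [ 2.2 -1.9 -1.5]
1.4 [ 4.5 -3.6 -2.8]
```

View pics/wrist4.png

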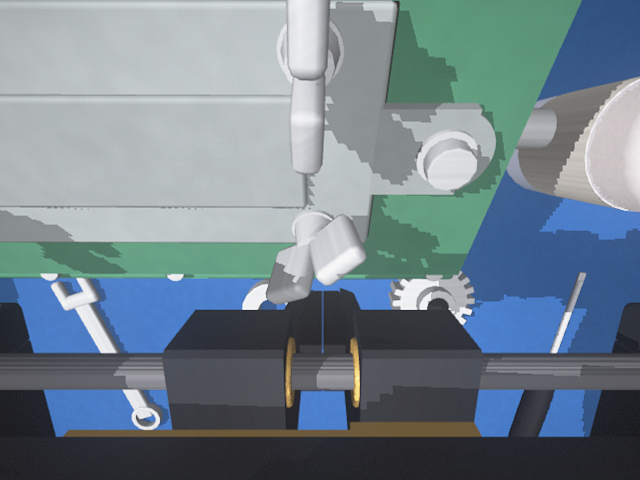

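It's turning well, at roughly 0.9 rad. I'll continue to the end stop, watching the force.

step_arm(series=[{"dp": [1.1,-1.3,-0.6],"spin": 0,"hand": 1},{"dp": [1.2,-1.2,-0.7],"spin": 0,"hand": 1},{"dp": [1.3,-1.1,-0.8],"spin": 0,"hand": 1},{"dp": [1.4,-0.5,-0.8],"spin": 0,"hand": 1},{"dp": [1.2,0,-0.7],"spin": 0,"hand": 1},{"dp": [1.2,0,-0.7],"spin": 0,"hand": 1}])

```text
t: 8.73
tcp_pos: [0.562, -0.1723, 0.1791]
eef_rot: [-3.139, 0.006, -0.063]
ft_force: [-12.6, 1.2, -4.3]
width: 0.0004
```

step_arm(series=[{"dp": [1,0,-0.4],"spin": 0,"hand": 1},{"dp": [1,0,-0.4],"spin": 0,"hand": 1},{"dp": [0,0,0],"spin": 0,"hand": 1}])

```text
t: 8.98
tcp_pos: [0.5623, -0.1722, 0.1791]
eef_rot: [-3.138, 0.011, -0.063]
ft_force: [-16.6, 0.7, -3.4]
width: 0.0004
```

step_arm(series=[{"dp": [-5,0,0],"spin": 0,"hand": 1},{"dp": [-15,0,0],"spin": 0,"hand": 1},{"dp": [-10,0,-35],"spin": 0,"hand": 1},{"dp": [0,-35,-20],"spin": 0,"hand": 1},{"dp": [0,-35,-20],"spin": 0,"hand": 1},{"dp": [0,0,0],"spin": 0,"hand": 1},{"dp": [0,0,0],"spin": 0,"hand": 1}])

```text
t: 9.57
tcp_pos: [0.5409, -0.1003, 0.2574]
eef_rot: [3.141, -0.004, -0.06]
ft_force: [0.0, -0.2, 0.2]
width: 0.0005
```

```bash
python3 look.py 5; python3 - <<'E'
from h import *
plan('he',np.arange(0,1.46,.12))
E
```

```text
{'t': np.float64(9.5667), 'tcp_pos': array([ 0.5409, -0.1003,  0.2574]), 'eef_rot': array([ 3.1413, -0.0038, -0.0603]), 'ft_force': array([ 0.0445, -0.1964,  0.2312])}
wrist lug [0.0029 0.266  0.0306] th -0.011 slope 0.027 2047
wrist lp mid [-0.0356  0.0511] turn 1.416 1626 a -0.0437 -0.0275 b 0.0276 0.0746
wrist hp mid [0.0364 0.0509] turn 0.033 2899 a 0.0126 0.0602 b 0.0455 0.0564
wrist le mid [-0.0348  0.2052] turn 0.136 1296 a -0.0589 -0.0108 b 0.1979 0.2125
wrist he mid [0.037 0.205] turn 0.06 3016 a 0.0133 0.0608 b 0.1991 0.211
scene lug [0.0037 0.2684 0.0274] th -0.0139 slope 0.014 160
scene lp mid [-0.0335  0.0513] turn 1.408 105 a -0.0412 -0.0259 b 0.0285 0.0742
scene hp mid [0.0387 0.0502] turn 0.128 64 a 0.0157 0.0616 b 0.0448 0.0555
scene le mid [-0.0281  0.2048] turn 0.277 48 a -0.0461 -0.01 b 0.1983 0.2113
scene he mid [0.0401 0.2055] turn 0.143 52 a 0.0179 0.0624 b 0.2004 0.2105
side lug [0.0016 0.2639 0.0298] th -0.0062 slope 0.063 63
side lp mid [-0.0355  0.0489] turn 1.422 89 a -0.0429 -0.0281 b 0.0248 0.0729
side hp mid [0.0355 0.0489] turn 0.037 175 a 0.012 0.0591 b 0.0424 0.0555
side le mid [-0.0358  0.2035] turn 0.14 127 a -0.0591 -0.0124 b 0.1961 0.211
side he mid [0.0363 0.2039] turn 0.058 138 a 0.0131 0.0595 b 0.1962 0.2116
to start [ 80.3 -59.   44.5] spin -0.0013
0.0 [-0. -8. -0.]
0.12 [-0.4 -1.8  0.2]
0.24 [-0.2 -1.9  0.1]
0.36 [ 0.  -1.9 -0. ]
0.48 [ 0.2 -1.9 -0.1]
0.6 [ 0.4 -1.8 -0.2]
0.72 [ 0.6 -1.8 -0.3]
0.84 [ 0.8 -1.7 -0.4]
0.96 [ 0.9 -1.5 -0.5]
1.08 [ 1.1 -1.4 -0.6]
1.2 [ 1.2 -1.2 -0.7]
1.32 [ 1.3 -1.1 -0.8]
1.44 [ 1.4 -0.9 -0.8]
```

View pics/wrist5.png

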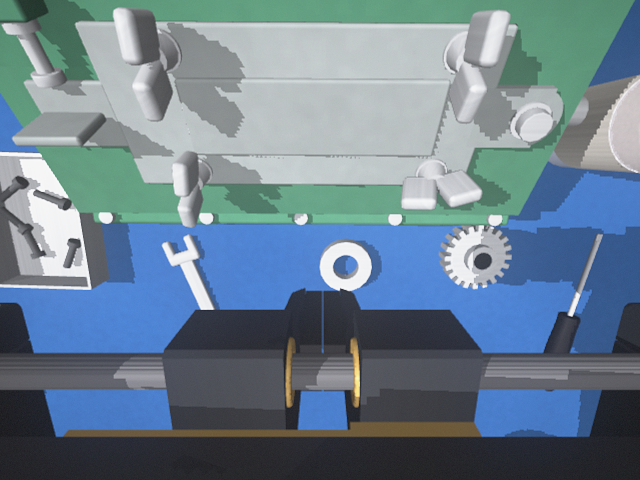

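The low-pin wing is locked at about 1.41 rad in all three views, and the others are still loose. Now the diagonal one, high_end.

step_arm(series=[{"dp": [27,-20,0],"spin": 0,"hand": 1},{"dp": [27,-20,0],"spin": 0,"hand": 1},{"dp": [26,-19,0],"spin": 0,"hand": 1},{"dp": [0,0,0],"spin": 0,"hand": 1},{"dp": [0,0,22],"spin": 0,"hand": 1},{"dp": [0,0,20],"spin": 0,"hand": 1},{"dp": [0,0,2],"spin": 0,"hand": 1},{"dp": [0,0,0],"spin": 0,"hand": 1}])

```text
t: 10.38
tcp_pos: [0.6231, -0.0489, 0.2106]
eef_rot: [-3.141, 0.003, -0.064]
ft_force: [0.2, -0.3, 0.6]
width: 0.0001
```

```bash
python3 - <<'E'
from h import *
plan('he',[])
s=ctrl.read_state();print(s['tcp_pos'],s['ft_force'])
im,d=ctrl.camera('wrist'); cv2.imwrite('pics/w6.png',im)
E
```

```text
to start [ 0.8 -0.3 -0. ] spin -0.0019
[ 0.62309669 -0.04886122  0.21060593] [ 0.23721197 -0.30310817  0.61042639]
```

View pics/w6.png

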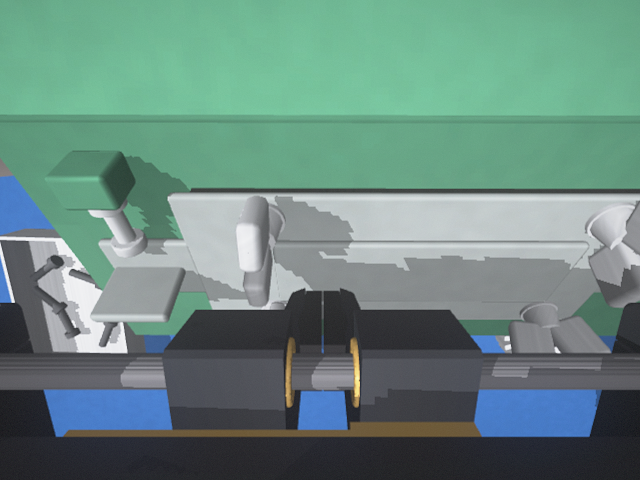

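The fingers are on the -y side of the high_end wing, which is at (255,250). The geometry is the same as before, so I'll repeat the push.

step_arm(series=[{"dp": [1,-3,0],"spin": 0,"hand": 1},{"dp": [0,-3,0],"spin": 0,"hand": 1},{"dp": [0,-2,0],"spin": 0,"hand": 1},{"dp": [-0.4,-1.8,0.2],"spin": 0,"hand": 1},{"dp": [-0.2,-1.9,0.1],"spin": 0,"hand": 1},{"dp": [0,-1.9,0],"spin": 0,"hand": 1},{"dp": [0.2,-1.9,-0.1],"spin": 0,"hand": 1}])

```text
t: 11.02
tcp_pos: [0.6252, -0.0328, 0.2122]
eef_rot: [3.141, -0.0, -0.064]
ft_force: [-1.0, -3.8, 1.7]
width: 0.0005
```

step_arm(series=[{"dp": [0.4,-1.8,-0.2],"spin": 0,"hand": 1},{"dp": [0.6,-1.8,-0.3],"spin": 0,"hand": 1},{"dp": [0.8,-1.7,-0.4],"spin": 0,"hand": 1},{"dp": [0.9,-1.5,-0.5],"spin": 0,"hand": 1},{"dp": [1.1,-1.4,-0.6],"spin": 0,"hand": 1},{"dp": [1.1,-1.3,-0.6],"spin": 0,"hand": 1},{"dp": [1.2,-1.2,-0.7],"spin": 0,"hand": 1}])

```text
t: 11.6
tcp_pos: [0.6317, -0.022, 0.2149]
eef_rot: [-3.141, 0.001, -0.063]
ft_force: [-3.9, -3.4, 1.1]
width: 0.0002
```

step_arm(series=[{"dp": [1.3,-1.1,-0.8],"spin": 0,"hand": 1},{"dp": [1.4,-0.5,-0.8],"spin": 0,"hand": 1},{"dp": [1.2,0,-0.7],"spin": 0,"hand": 1}])

```text
t: 11.85
tcp_pos: [0.6345, -0.0205, 0.2163]
eef_rot: [-3.141, 0.006, -0.063]
ft_force: [-12.3, -3.0, -3.5]
width: 0.0003
```

step_arm(series=[{"dp": [1.2,0,-0.7],"spin": 0,"hand": 1},{"dp": [1,0,-0.4],"spin": 0,"hand": 1},{"dp": [0,0,0],"spin": 0,"hand": 1}])

```text
t: 12.1
tcp_pos: [0.6349, -0.0205, 0.2164]
eef_rot: [-3.141, 0.012, -0.063]
ft_force: [-18.1, -2.1, -1.7]
width: -0.0001
```

```bash
python3 look.py 7 | grep -E "he|lug|tcp|le"; python3 - <<'E'
from h import *
print(rel(wing_tcp('he',1.4),YG)[0].round(1))
E
```

```text
{'t': np.float64(12.1), 'tcp_pos': array([ 0.6349, -0.0205,  0.2164]), 'eef_rot': array([-3.1407,  0.0118, -0.0627]), 'ft_force': array([-18.0591,  -2.1161,  -1.6634])}
wrist lug [0.0039 0.2716 0.0251] th -0.0142 slope 0.002 1789
wrist le mid [-0.0198  0.2081] turn 0.142 30 a -0.0226 -0.0169 b 0.2078 0.2083
wrist he mid [0.0284 0.2056] turn 1.386 4292 a 0.0112 0.0457 b 0.1822 0.229
scene lug [0.0039 0.2684 0.0274] th -0.0144 slope 0.012 161
scene le few 0
scene he mid [0.036  0.2056] turn 1.358 166 a 0.0252 0.0467 b 0.1832 0.228
side le mid [-0.0354  0.2038] turn 0.14 122 a -0.0585 -0.0123 b 0.1963 0.2112
side he mid [0.0253 0.1985] turn 0.285 115 a 0.0066 0.044 b 0.1807 0.2163
[-2.3  2.2  1.9]
```

View pics/wrist7.png

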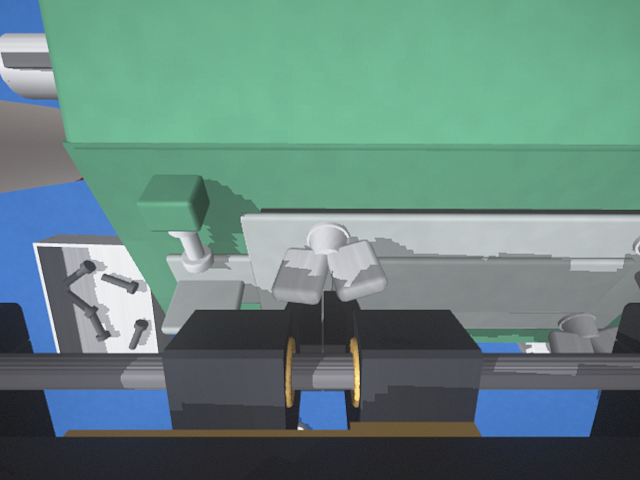

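High_end is on its end stop at about 1.39 rad. I'll back off a little, go up, then move to high_pin.

step_arm(series=[{"dp": [-5,0,0],"spin": 0,"hand": 1},{"dp": [-2,0,-20],"spin": 0,"hand": 1},{"dp": [-5,10,-28],"spin": 0,"hand": 1},{"dp": [-20,40,0],"spin": 0,"hand": 1},{"dp": [-20,36,0],"spin": 0,"hand": 1},{"dp": [0,0,0],"spin": 0,"hand": 1},{"dp": [0,0,0],"spin": 0,"hand": 1}])

```text
t: 12.83
tcp_pos: [0.5823, -0.1019, 0.267]
eef_rot: [-3.141, -0.002, -0.066]
ft_force: [-0.5, 0.3, 0.3]
width: 0.0007
```

```bash
python3 look.py 8; python3 - <<'E'
from h import *
plan('hp',[])
E
```

```text
{'t': np.float64(12.8333), 'tcp_pos': array([ 0.5823, -0.1019,  0.267 ]), 'eef_rot': array([-3.1408e+00, -1.8000e-03, -6.5500e-02]), 'ft_force': array([-0.5308,  0.2575,  0.3368])}
wrist lug [0.0032 0.2665 0.0297] th -0.012 slope 0.026 1871
wrist lp mid [-0.0354  0.0509] turn 1.401 1358 a -0.0436 -0.0272 b 0.0274 0.0744
wrist hp mid [0.0365 0.0511] turn 0.061 2040 a 0.0126 0.0604 b 0.0457 0.0564
wrist le mid [-0.0342  0.2052] turn 0.072 945 a -0.0574 -0.011 b 0.1979 0.2125
wrist he mid [0.0375 0.2054] turn 1.437 2045 a 0.0299 0.0452 b 0.1816 0.2293
scene lug [0.0041 0.2683 0.0277] th -0.0154 slope 0.01 159
scene lp mid [-0.0329  0.052 ] turn 1.424 108 a -0.0403 -0.0256 b 0.0294 0.0746
scene hp mid [0.0408 0.0505] turn 0.119 61 a 0.0165 0.065 b 0.0453 0.0557
scene le mid [-0.0292  0.2048] turn 0.247 47 a -0.0494 -0.009 b 0.1984 0.2112
scene he mid [0.0389 0.2057] turn 1.418 120 a 0.0301 0.0477 b 0.1834 0.228
side lug [0.0015 0.2603 0.0274] th -0.0058 slope 0.094 52
side lp mid [-0.0356  0.0509] turn 1.46 88 a -0.0424 -0.0289 b 0.027 0.0748
side hp mid [0.0352 0.0514] turn 0.015 168 a 0.0111 0.0593 b 0.0437 0.059
side le mid [-0.0365  0.2066] turn 0.142 128 a -0.0602 -0.0128 b 0.1972 0.2161
side he mid [0.0361 0.2044] turn 1.404 64 a 0.0287 0.0436 b 0.1797 0.2291
to start [ 37.4 101.2  55.8] spin 0.0005
```

View pics/wrist8.png

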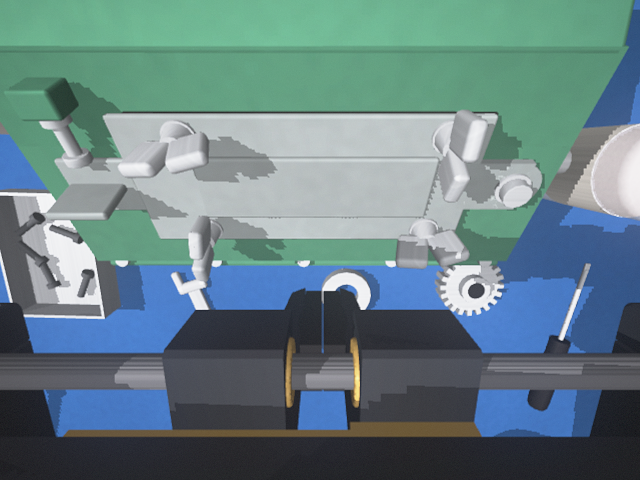

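Step 2 is met: low-pin and high_end are at about 1.4, the other two at about 0.05–0.14, and the cover is home. Next is high_pin, with a smaller gap to stay clear of the pivot pin.

step_arm(series=[{"dp": [12,33,0],"spin": 0,"hand": 1},{"dp": [12,33,0],"spin": 0,"hand": 1},{"dp": [13.5,32.5,0],"spin": 0,"hand": 1},{"dp": [0,0,0],"spin": 0,"hand": 1},{"dp": [0,0,25],"spin": 0,"hand": 1},{"dp": [0,0,25],"spin": 0,"hand": 1},{"dp": [0,0,5.5],"spin": 0,"hand": 1},{"dp": [0,0,0],"spin": 0,"hand": 1}])

```text
t: 13.65
tcp_pos: [0.6136, -0.2003, 0.2092]
eef_rot: [-3.14, 0.003, -0.062]
ft_force: [-0.4, 0.3, 0.2]
width: 0.0005
```

```bash
python3 - <<'E'
from h import *
plan('hp',[])
s=ctrl.read_state();print(s['tcp_pos'],s['ft_force'])
im,d=ctrl.camera('wrist'); cv2.imwrite('pics/w9.png',im)
E
```

```text
to start [ 0.8  2.9 -1.4] spin 0.0008
[ 0.61359345 -0.20028107  0.209237  ] [-0.40746767  0.28725685  0.20523882]
```

View pics/w9.png

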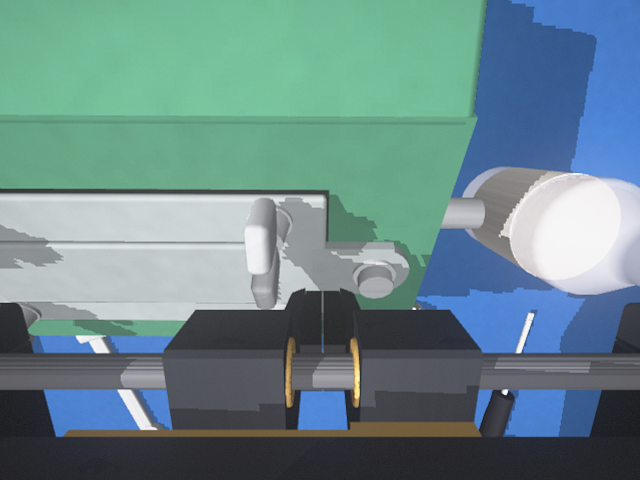

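The fingers are just right of the high_pin wing (265,250) and clear of the pin at (377,278). Pushing now.

step_arm(series=[{"dp": [1,-3,-0.8],"spin": 0,"hand": 1},{"dp": [0,-2,0],"spin": 0,"hand": 1},{"dp": [-0.4,-1.8,0.2],"spin": 0,"hand": 1},{"dp": [-0.2,-1.9,0.1],"spin": 0,"hand": 1},{"dp": [0,-1.9,0],"spin": 0,"hand": 1},{"dp": [0.2,-1.9,-0.1],"spin": 0,"hand": 1}])

```text
t: 14.2
tcp_pos: [0.615, -0.1896, 0.2124]
eef_rot: [3.14, -0.001, -0.064]
ft_force: [-0.3, -5.0, 3.6]
width: 0.0006
```

step_arm(series=[{"dp": [0.4,-1.8,-0.2],"spin": 0,"hand": 1},{"dp": [0.6,-1.8,-0.3],"spin": 0,"hand": 1},{"dp": [0.8,-1.7,-0.4],"spin": 0,"hand": 1},{"dp": [0.9,-1.5,-0.5],"spin": 0,"hand": 1},{"dp": [1.1,-1.4,-0.6],"spin": 0,"hand": 1},{"dp": [1.1,-1.3,-0.6],"spin": 0,"hand": 1},{"dp": [1.2,-1.2,-0.7],"spin": 0,"hand": 1}])

```text
t: 14.78
tcp_pos: [0.621, -0.1787, 0.2146]
eef_rot: [-3.141, 0.003, -0.063]
ft_force: [-5.0, -2.8, 2.3]
width: 0.0004
```

step_arm(series=[{"dp": [1.3,-1.1,-0.8],"spin": 0,"hand": 1},{"dp": [1.4,-0.5,-0.8],"spin": 0,"hand": 1},{"dp": [1.2,0,-0.7],"spin": 0,"hand": 1},{"dp": [1.2,0,-0.7],"spin": 0,"hand": 1}])

```text
t: 15.12
tcp_pos: [0.6244, -0.1767, 0.2162]
eef_rot: [-3.139, 0.009, -0.063]
ft_force: [-15.9, -1.2, -1.3]
width: 0.0006
```

step_arm(series=[{"dp": [1,0,-0.4],"spin": 0,"hand": 1},{"dp": [0,0,0],"spin": 0,"hand": 1},{"dp": [-5,0,0],"spin": 0,"hand": 1},{"dp": [-8,0,-20],"spin": 0,"hand": 1},{"dp": [-20,0,-28],"spin": 0,"hand": 1},{"dp": [-20,-38,0],"spin": 0,"hand": 1},{"dp": [-10,-38,0],"spin": 0,"hand": 1},{"dp": [0,0,0],"spin": 0,"hand": 1},{"dp": [0,0,0],"spin": 0,"hand": 1}])

```text
t: 15.87
tcp_pos: [0.57, -0.0968, 0.2666]
eef_rot: [-3.14, 0.0, -0.06]
ft_force: [0.0, -0.3, 0.1]
width: 0.0005
```

```bash
python3 look.py 10; python3 - <<'E'
from h import *
plan('le',[])
E
```

```text
{'t': np.float64(15.8667), 'tcp_pos': array([ 0.57  , -0.0968,  0.2666]), 'eef_rot': array([-3.1405e+00,  2.0000e-04, -6.0100e-02]), 'ft_force': array([ 0.0348, -0.2561,  0.0639])}
wrist lug [0.0032 0.2665 0.0298] th -0.0119 slope 0.026 1867
wrist lp mid [-0.0352  0.0511] turn 1.397 1423 a -0.0435 -0.0269 b 0.0277 0.0745
wrist hp mid [0.0367 0.0506] turn 1.405 2369 a 0.0291 0.0443 b 0.0268 0.0744
wrist le mid [-0.0344  0.2052] turn 0.101 999 a -0.0581 -0.0108 b 0.1982 0.2122
wrist he mid [0.0376 0.2054] turn 1.452 2139 a 0.0301 0.0451 b 0.1816 0.2292
scene lug [0.0039 0.2684 0.0275] th -0.0143 slope 0.018 158
scene lp mid [-0.0328  0.0517] turn 1.395 108 a -0.0407 -0.0249 b 0.0291 0.0743
scene hp mid [0.0389 0.0503] turn 1.387 124 a 0.0315 0.0464 b 0.0271 0.0734
scene le mid [-0.028   0.2048] turn 0.241 49 a -0.0458 -0.0102 b 0.1983 0.2112
scene he mid [0.0376 0.2057] turn 1.401 122 a 0.0276 0.0476 b 0.1834 0.228
side lug [0.0016 0.2604 0.0282] th -0.0061 slope 0.094 47
side lp mid [-0.0358  0.0495] turn 1.435 89 a -0.0425 -0.0291 b 0.0245 0.0745
side hp mid [0.0358 0.0485] turn 1.38 82 a 0.0282 0.0434 b 0.0254 0.0716
side le mid [-0.0361  0.2047] turn 0.181 132 a -0.0589 -0.0132 b 0.1949 0.2146
side he mid [0.0362 0.2044] turn 1.393 65 a 0.0287 0.0437 b 0.1794 0.2295
to start [-12.3 -54.1  91.3] spin -0.0011
```

View pics/wrist10.png

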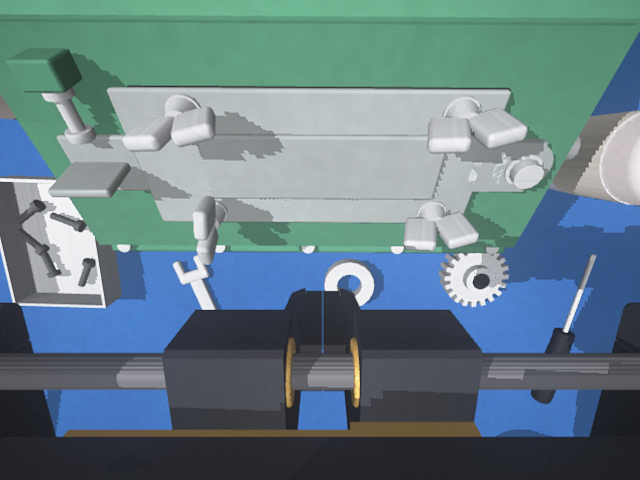

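High_pin is locked at about 1.40 rad. The last one is low_end.

step_arm(series=[{"dp": [-6,-27,0],"spin": 0,"hand": 1},{"dp": [-6,-27,0],"spin": 0,"hand": 1},{"dp": [0,0,30],"spin": 0,"hand": 1},{"dp": [0,0,35],"spin": 0,"hand": 1},{"dp": [0,0,22],"spin": 0,"hand": 1},{"dp": [0,0,4],"spin": 0,"hand": 1},{"dp": [0,0,0],"spin": 0,"hand": 1},{"dp": [0,0,0],"spin": 0,"hand": 1}])

```text
t: 16.68
tcp_pos: [0.5626, -0.0451, 0.1764]
eef_rot: [3.141, -0.001, -0.064]
ft_force: [-0.4, -0.5, 0.5]
width: 0.0002
```

```bash
python3 - <<'E'
from h import *
plan('le',[])
s=ctrl.read_state();print(s['tcp_pos'],s['ft_force'])
im,d=ctrl.camera('wrist'); cv2.imwrite('pics/w11.png',im)
E
```

```text
to start [-1.  -0.4  1.8] spin -0.0016
[ 0.56260169 -0.04513639  0.17636607] [-0.36685177 -0.52667856  0.4848224 ]
```

View pics/w11.png

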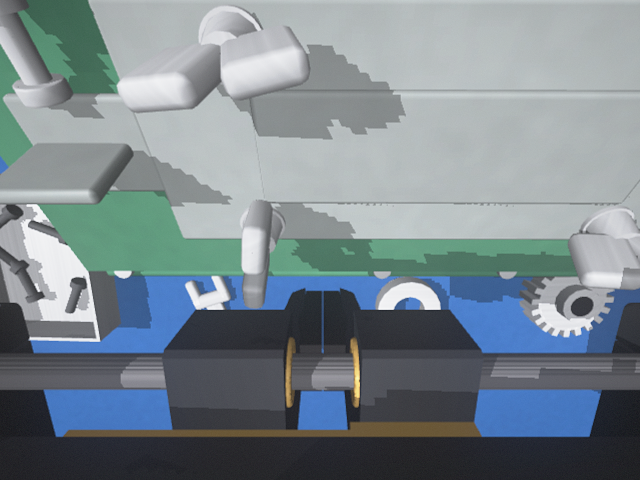

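The wing is at (258,255) with the fingers on its right. This push is the same again.

step_arm(series=[{"dp": [-0.5,-3,1],"spin": 0,"hand": 1},{"dp": [0,-3,0],"spin": 0,"hand": 1},{"dp": [0,-2,0],"spin": 0,"hand": 1},{"dp": [-0.4,-1.8,0.2],"spin": 0,"hand": 1},{"dp": [-0.2,-1.9,0.1],"spin": 0,"hand": 1},{"dp": [0,-1.9,0],"spin": 0,"hand": 1},{"dp": [0.2,-1.9,-0.1],"spin": 0,"hand": 1}])

```text
t: 17.32
tcp_pos: [0.5621, -0.0291, 0.1745]
eef_rot: [3.141, -0.001, -0.063]
ft_force: [0.5, -4.3, 1.9]
width: 0.0011
```

step_arm(series=[{"dp": [0.4,-1.8,-0.2],"spin": 0,"hand": 1},{"dp": [0.6,-1.8,-0.3],"spin": 0,"hand": 1},{"dp": [0.8,-1.7,-0.4],"spin": 0,"hand": 1},{"dp": [0.9,-1.5,-0.5],"spin": 0,"hand": 1},{"dp": [1.1,-1.4,-0.6],"spin": 0,"hand": 1},{"dp": [1.1,-1.3,-0.6],"spin": 0,"hand": 1},{"dp": [1.2,-1.2,-0.7],"spin": 0,"hand": 1}])

```text
t: 17.9
tcp_pos: [0.5684, -0.0183, 0.1772]
eef_rot: [-3.141, 0.001, -0.063]
ft_force: [-3.7, -2.7, 0.4]
width: 0.0002
```

step_arm(series=[{"dp": [1.3,-1.1,-0.8],"spin": 0,"hand": 1},{"dp": [1.4,-0.5,-0.8],"spin": 0,"hand": 1},{"dp": [1.2,0,-0.7],"spin": 0,"hand": 1},{"dp": [1.2,0,-0.7],"spin": 0,"hand": 1}])

```text
t: 18.23
tcp_pos: [0.5723, -0.0164, 0.1794]
eef_rot: [-3.14, 0.006, -0.063]
ft_force: [-11.6, 1.5, -4.3]
width: 0.0003
```

step_arm(series=[{"dp": [1,0,-0.4],"spin": 0,"hand": 1},{"dp": [1,0,-0.4],"spin": 0,"hand": 1},{"dp": [0,0,0],"spin": 0,"hand": 1},{"dp": [-5,0,0],"spin": 0,"hand": 1},{"dp": [-15,0,0],"spin": 0,"hand": 1},{"dp": [-20,0,-35],"spin": 0,"hand": 1},{"dp": [-10,36,-35],"spin": 0,"hand": 1},{"dp": [0,36,-20],"spin": 0,"hand": 1},{"dp": [0,0,0],"spin": 0,"hand": 1},{"dp": [0,0,0],"spin": 0,"hand": 1},{"dp": [0,0,0],"spin": 0,"hand": 1}])

```text
t: 19.15
tcp_pos: [0.5238, -0.079, 0.2641]
eef_rot: [-3.141, 0.0, -0.063]
ft_force: [0.5, 0.8, -0.0]
width: 0.0005
```

```bash
python3 look.py 12
```

```text
{'t': np.float64(19.15), 'tcp_pos': array([ 0.5238, -0.079 ,  0.2641]), 'eef_rot': array([-3.1407e+00,  1.0000e-04, -6.3400e-02]), 'ft_force': array([ 0.4631,  0.8146, -0.0309])}
wrist lug [0.0028 0.2661 0.0311] th -0.0105 slope 0.025 1863
wrist lp mid [-0.0355  0.0508] turn 1.387 1644 a -0.0432 -0.0278 b 0.027 0.0745
wrist hp mid [0.0365 0.0506] turn 1.401 2886 a 0.0286 0.0443 b 0.0266 0.0745
wrist le mid [-0.0345  0.2054] turn 1.415 1489 a -0.0427 -0.0264 b 0.1821 0.2288
wrist he mid [0.037  0.2054] turn 1.403 2547 a 0.0292 0.0448 b 0.1814 0.2293
scene lug [0.004  0.2683 0.0276] th -0.0151 slope 0.009 160
scene lp mid [-0.0338  0.0517] turn 1.412 105 a -0.0427 -0.0249 b 0.0291 0.0743
scene hp mid [0.0394 0.0501] turn 1.421 124 a 0.0323 0.0466 b 0.0268 0.0734
scene le mid [-0.0328  0.2047] turn 1.402 104 a -0.0413 -0.0242 b 0.1819 0.2274
scene he mid [0.0406 0.2057] turn 1.394 124 a 0.0336 0.0475 b 0.1833 0.228
side lug [0.0016 0.2649 0.0299] th -0.006 slope 0.058 59
side lp mid [-0.0362  0.0501] turn 1.429 89 a -0.0438 -0.0287 b 0.0265 0.0738
side hp mid [0.0357 0.0484] turn 1.39 85 a 0.0283 0.0432 b 0.0257 0.0711
side le mid [-0.0355  0.2047] turn 1.439 63 a -0.0435 -0.0275 b 0.1816 0.2278
side he mid [0.0364 0.2042] turn 1.406 62 a 0.0292 0.0435 b 0.1806 0.2278
```

View pics/wrist12.png

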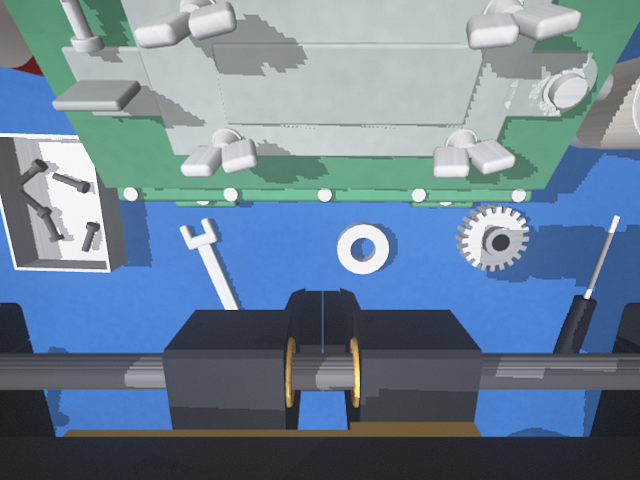

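View pics/scene12.png

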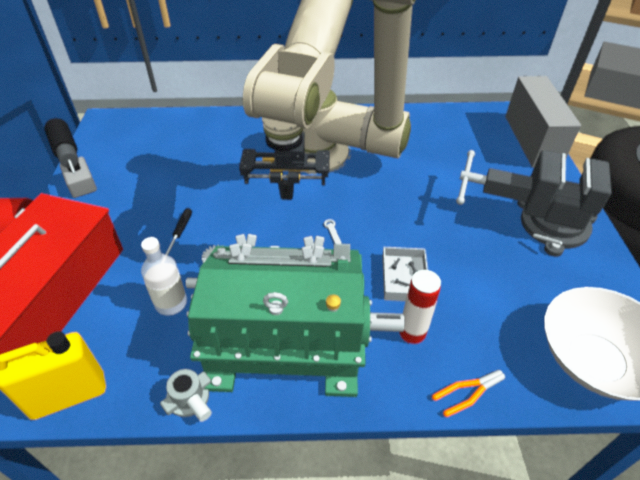

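All four wings read about 1.4 rad in every view: (219,155), (473,153), (185,25) and (523,25) in the wrist image. The cover is unchanged, the bystanders are where they were, and the arm is clear. I'll hand the job in.

```bash
python3 -c "
from bench import ctrl
print(ctrl.finish_job())"
```

```text
the job is handed in; nothing more can be done
None
```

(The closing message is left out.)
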